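# Vent the glue-up cradle and hold a turned table leg level over it

### The arm

A 6-joint arm with a two-finger parallel gripper is mounted at the origin on the work surface. World frame = base frame: x ahead of the robot, y to its left, z up, the work surface at z = 0. Lengths are in m, angles in degrees, forces in N, time in s.
With the tool pointing down it reaches from about 0.325 to 0.775 m from the base axis. Payload 9.3 kg.
Tool frame: the origin (TCP) lies midway between the tips of the shut fingers; the grasp point (between the pads) lies 19 mm behind it; z points along the fingers, y is the line along which they close (so a half turn about z gives the same grasp; the last joint's range is limited). The gripper opens to 85 mm and grips with 20 to 120 N. Pads are 22 mm wide; open, the fingers measure 114 mm over their backs; the gripper's body (76 mm by 85 mm) begins 54 mm behind the grasp point. The pads swing forward as they close: fully open they stand 13 mm farther back than shut.
Start: joints at [-81.337, 14.817, 1.232, 76.415, 0, 81.257], TCP at [0.165, -0.525, 0.192] pointing down, gripper open.
Joint ranges: [-174.27, 174.27], [-52.1, 104.24], [-59.71, 78.15], [-110.17, 111.67], [-87.03, 83.33], [-180, 180]. Speed limits (degrees/s): [127.2, 127.2, 159.86, 180, 180, 180].

### API

Orientations are given as [roll, pitch, yaw] about the fixed x, y, z axes, in that order (R = Rz(yaw) Ry(pitch) Rx(roll)).
In Python, from rig import readout, optics, env gives the robot as it stands.
- The arm moves only by the tool carry_out, never from a script. Its argument "motion" is text: rows parted by semicolons, each of 7 numbers parted by spaces: the turn, a rotation vector about the tool's x, y, z in units of 10 degrees (1.0 is 10 degrees), then the shift along the tool's x, y, z in m, then the finger opening in m, from 0 to 0.0854. In form: wx wy wz dx dy dz claw; .... A call has 1 to 5 rows; each row is the pose to reach, as a shift and turn from the pose commanded when the call began, along the tool's axes at that moment; what a row does not reach only later rows make up. A row lasts 1/8 s, in which the tool goes at most 62.5 mm and 10.7 degrees, less where a joint would pass 70% of its speed; a pose out of reach is approached as far as the arm can. A call with a gripper value outside its range is refused whole. The fingers move at their own pace and stop on an object; "force" is the grip in N (left out, the last holds). Time passes only in rows, so rows that repeat a pose let the fingers close. It gives the time, the measured TCP pose, the force, the opening and the grip force at its end, in the units of the state.
- readout.get_state(): the state, without advancing time (a new reading comes with each control period).
- optics.capture(name): name is "side" or "top"; returns (picture, depth): 480x640x3 uint8, red, green, blue; 480x640 float32, m along the optical axis (not along the pixel's ray), 0 where there is no reading.
- optics.camera_model(name): a dict with "K" (3x3 intrinsics, pixels), "R" (3x3) and "t" (3): a world point X has camera coordinates R X + t. Camera axes: x right, y down, z forward; pixel columns grow to the right and rows downward; lengths in m; the calibration is good to about 2 mm. A picture is of the moment at which its call begins. camera_model takes no time and is no camera call.
- env.finish_job(): hands the job in; it is judged then, once.
The state is a dict: "time": time; "joint_pos": joint angles; "joint_velocities": joint speeds; "tau": joint torques, N m; "tcp_pos": TCP position; "tcp_rot": TCP orientation; "wrist_force": force on the tool from outside, world axes, zero at the start; "moment": the same for the moment, N m; "width": finger opening in m; "gripper_force": force on a finger pad.
Only numpy, scipy, OpenCV 4.12 (cv2) and the standard library are available. Lean on these libraries where they do the work, as an engineer would, in place of code of your own. Each camera call takes 0.05 s, during which the arm holds its last target. There are 200 camera calls.

### The job

Press the spring treadle right down to its stop to vent the cradle's air clamps and let it come back up. Then pick up the turned table leg by its balance point and hold it level about 5 cm clear above the saddles of the glue-up cradle, lined up with it and with its square head over the wide saddle, ready for glue to be brushed underneath. Finish while still holding the leg there, quite still; leave the glue jar, hammer and offcut alone.

Things in the scene. Friction and masses are not known exactly. Their poses are not given: they have to be found in the camera images.
- leg: Turned dark wooden table leg, 0.35 to 0.57 kg, lying level. Along its x axis: square head 60 x 60 mm with a dark 4 mm iron end plate (x -105 to -41 mm), plain round shaft 30 mm thick (to 200 mm; thin beads near both its ends), round foot 60 mm thick (to 230 mm). Origin = balance point, on the shaft's axis, 41 mm from the head's shoulder, 30 mm above the bench. x points from head to foot, z up.
- leg_head (a point): Centre of the leg's square head, on the axis, 71 mm from the balance point.
- leg_shaft (a point): Point on the axis inside the leg's shaft, 140 mm from the balance point towards the foot.
- cradle: Fixed wooden base 380 x 130 x 18 mm with a wide saddle (cheeks 66 mm apart inside, centre x = -71 mm, an air cylinder at each side, 200 mm across) and a narrow one (cheeks 38 mm apart, x = 140 mm). Cheeks end 70 mm above the bench. Origin on the bench, on the centre line, below where the leg's balance point belongs; x points from wide to narrow saddle (the leg's x goes the same way), z up.
- cradle_wide (a point): Point on the cradle's centre line at the wide saddle's middle, level with the cheek tops (70 mm above the bench): the leg's head belongs straight above it.
- cradle_narrow (a point): The same at the narrow saddle, 211 mm along x from cradle_wide: the leg_shaft point belongs straight above it.
- valve: Dark steel base, 170 x 90 x 12 mm, of the treadle air valve, fixed to the bench. Origin under its centre; its x axis points from the treadle's free end to the hinge, whose axis lies at x = 65 mm, 36 mm above the bench.
- pedal (a joint): Treadle: a ribbed steel plate 145 x 74 x 8 mm hinged on the valve base. 0 = up (free end raised by 0.24 rad, spring-held), 0.24 rad = flat, on its stop. Pushed at the tread point it takes about 3 N to start and 9 N at the stop, and springs back when let go.
- tread (a point): Point on the treadle's upper face to press, 110 mm from the hinge, on its middle line: 66 mm above the bench when up, 40 mm when on its stop; it moves down 26 mm and 4 mm towards the free end (-x of the valve) on the way.
- glue: Bystander: small white glue jar, 60 mm in diameter, 60 mm high, standing; origin under its centre.
- hammer: Bystander: hammer, 260 mm long, lying flat on the robot's right; origin on the handle's line.
- offcut: Bystander: wooden offcut 160 x 50 x 40 mm lying flat; origin under its centre.

How it is judged:
By the outcome, as a careful person would: the job done as asked, in the order asked, and still so for the second after the job is handed in, while the arm keeps its last pose, push and grip.
It also fails if it takes over 58 s, if anything falls off the work surface, if the arm or the gripper's body presses on something with over 40 N, if the wrist force passes 120 N, or if a joint passes its speed limit or range.

## Working session

There is one attempt and no reset: what is moved stays moved. The work goes in short steps, Python scripts to look and compute and a tool call to move; the robot and the scene stay as the last step left them, time stands still between calls to the robot, and variables do not carry over. Pictures are saved under pics/ and viewed, at most 12 in all, crops included, and the job is handed in when it is done.

Besides the shell and the picture viewer there is one more tool, called after "Call:" as a command line: name --argument value ..., lists and objects as JSON in quotes. carry_out: Moves the arm, as the interface text tells. Its arguments: {"type":"object","properties":{"motion":{"type":"string"},"force":{"type":"number"}},"required":["motion"]}

```bash
mkdir -p pics; ls
python3 - <<'E'
from rig import readout, optics, env
import cv2,numpy as np
print(readout.get_state())
for n in("top","side"):
    p,d=optics.capture(n); np.savez(f"pics/{n}0.npz",p=p,d=d); cv2.imwrite(f"pics/{n}0.png",p[:,:,::-1])
    print(n,optics.camera_model(n))
E
```

```text
pics
{'time': 0.0, 'joint_pos': array([-8.13377928e+01,  1.48510225e+01,  1.18865781e+00,  7.64151628e+01,
       -1.96029696e-03,  8.12547650e+01]), 'joint_velocities': array([-0.05197586,  0.00207644,  0.08880116, -0.07820699,  0.03933687,
        0.05448956]), 'tau': array([ 5.21078800e-04, -5.55640340e+01,  3.44533968e+01,  1.37022944e-02,
       -3.73432101e-05, -1.40337951e-05]), 'tcp_pos': array([ 0.16445592, -0.52448125,  0.19125617]), 'tcp_rot': array([-1.79923076e+02, -9.84987498e-03,  1.74074369e+01]), 'wrist_force': array([ 0.10771248, -0.34777553,  0.23384096]), 'moment': array([ 0.0221482 ,  0.05740398, -0.03814998]), 'gripper_force': 0.0, 'width': 0.08554419704727742}
top {'K': array([[501.84037527,   0.        , 322.55303751],
       [  0.        , 501.84037527, 242.03201122],
       [  0.        ,   0.        ,   1.        ]]), 'R': array([[-0.02284857, -0.99973794,  0.00141411],
       [-0.99355746,  0.02255022, -0.11106334],
       [ 0.11100234, -0.00394263, -0.99381232]]), 't': array([0.00478014, 0.59212301, 1.48481443])}
side {'K': array([[622.13892272,   0.        , 318.55604729],
       [  0.        , 622.13892272, 249.95561655],
       [  0.        ,   0.        ,   1.        ]]), 'R': array([[-0.97361906, -0.227591  , -0.01637845],
       [-0.10700046,  0.51877995, -0.84818527],
       [ 0.20153614, -0.82405685, -0.5294464 ]]), 't': array([0.550533  , 0.13104006, 1.78641008])}
```

View pics/top0.png

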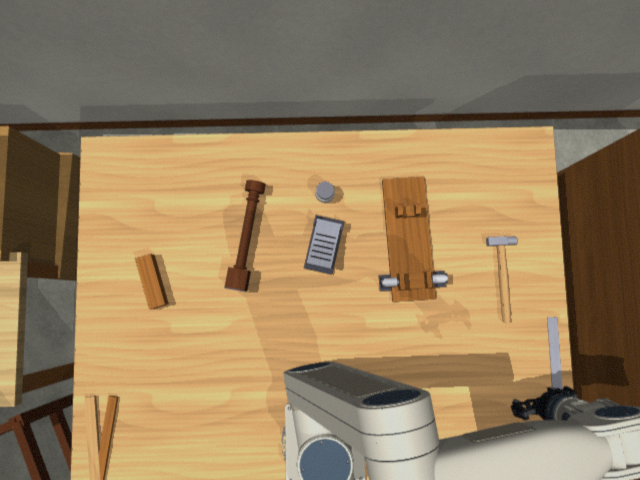

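View pics/side0.png

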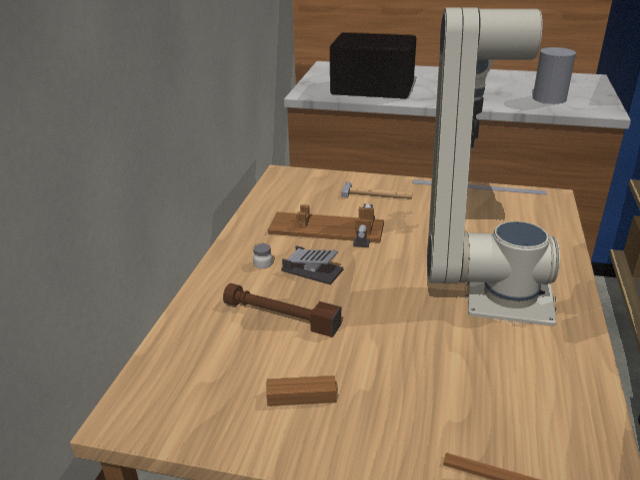

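Top view: leg with its head at (237,278) and foot at (255,187); valve at (324,245); cradle with the wide saddle at row ~281 and the narrow one at row ~211; glue at (325,190). Next I measure these using depth and masks.

```bash
cat > h.py <<'E'
import numpy as np, cv2
from rig import optics
def cloud(n,d):
    m=optics.camera_model(n);K,R,t=m["K"],m["R"],m["t"]
    v,u=np.indices(d.shape)
    c=np.stack([(u-K[0,2])/K[0,0]*d,(v-K[1,2])/K[1,1]*d,d],-1)
    return (c-t)@R
def onplane(n,uv,z):
    m=optics.camera_model(n);K,R,t=m["K"],m["R"],m["t"]
    uv=np.atleast_2d(uv).astype(float)
    r=np.c_[uv,np.ones(len(uv))]@np.linalg.inv(K).T@R
    o=-R.T@t
    return o+r*((z-o[2])/r[:,2])[:,None]
E
python3 - <<'E'
from h import *
np.set_printoptions(precision=4,suppress=True)
rois=dict(leg=(215,170,275,300),valve=(296,208,350,280),cradle=(370,168,455,308),glue=(312,175,340,206))
f=np.load("pics/top0.npz");W=cloud("top",f["d"]);p=f["p"]
b=W[310:350,180:280,2];print("bench z",np.median(b),b.std())
gray=cv2.cvtColor(p,cv2.COLOR_RGB2GRAY)
for k,(a,b_,c,e) in rois.items():
    w=W[b_:e,a:c];z=w[...,2];m=(z>0.012)&(z<.15)
    cnt,_=cv2.findContours(m.astype(np.uint8),cv2.RETR_EXTERNAL,cv2.CHAIN_APPROX_NONE)
    cn=max(cnt,key=cv2.contourArea)
    mm=np.zeros(m.shape,np.uint8);cv2.drawContours(mm,[cn],-1,1,-1);q=w[(mm>0)&m]
    r=cv2.minAreaRect(q[:,:2].astype(np.float32)*1000)
    print(k,len(q),"rect mm",r,"z pct",np.percentile(q[:,2],[5,50,95,100]))
    if k=="valve":
        q=q[q[:,2]>.02]
        A=np.c_[q[:,:2],np.ones(len(q))];s=np.linalg.lstsq(A,q[:,2],rcond=None)[0];print("plane",s,(A@s-q[:,2]).std())
    if k=="leg":
        # axis and width profile
        c0=q[:,:2].mean(0);_,_,V=np.linalg.svd(q[:,:2]-c0);ax=V[0]*np.sign(V[0][0]);s=(q[:,:2]-c0)@ax;n=(q[:,:2]-c0)@[-ax[1],ax[0]]
        for lo in np.arange(-.18,.18,.012):
            i=(s>lo)&(s<=lo+.012)
            if i.sum()>3: print(round(lo+.006,3),i.sum(),n[i].min(),n[i].max(),np.percentile(q[i,2],90))
        print(c0,ax)
    if k=="cradle":
        for zz in(.045,.06): 
            i=q[:,2]>zz
            _,lab,st,ce=cv2.connectedComponentsWithStats(((w[...,2]>zz)).astype(np.uint8))
            for j in range(1,len(st)):
                if st[j,4]>4: print(zz,st[j],w[lab==j].mean(0),w[lab==j].max(0))
big=np.hstack([cv2.resize(p[165:305,365:460],None,fx=4,fy=4,interpolation=cv2.INTER_CUBIC),cv2.resize(p[165:305,295:355],None,fx=4,fy=4,interpolation=cv2.INTER_CUBIC)])
cv2.imwrite("pics/crop1.png",big[:,:,::-1]);print(big.shape)
E
```

```text
bench z -0.0003204018725834251 0.09737227815864281
leg 1530 rect mm ((617.1807250976562, 223.26846313476562), (60.924869537353516, 334.14532470703125), 78.83119201660156) z pct [0.0333 0.0465 0.0629 0.0684]
-0.15 77 -0.02804208544722755 0.03231466052507885 0.0636830730019119
-0.138 95 -0.02804237320754956 0.03282213888368962 0.06369985525013877
-0.126 93 -0.02761327489932504 0.03225627594705646 0.06288907162892117
-0.114 93 -0.02818246865545673 0.03235546268274811 0.06283257129361258
-0.102 92 -0.028215656322526508 0.03192917593383595 0.06406676585874466
-0.09 72 -0.02766166264016242 0.031100006521513106 0.06256406730113612
-0.078 43 -0.0173582906275814 0.017649990947448718 0.047896705649801516
-0.066 39 -0.01171271942431541 0.016756146839070504 0.046270174383094956
-0.054 41 -0.012130803540884425 0.016187600884288535 0.047897744884252365
-0.042 40 -0.012439500940989995 0.015469904612012414 0.046441603547039315
-0.03 41 -0.011649359443223362 0.016315194558439355 0.047214765211012276
-0.018 38 -0.012641929451871549 0.017332756380883274 0.0471679254996718
-0.006 43 -0.01274571614819512
[... 1671 characters left out ...]
3  3  4  5] [ 0.675  -0.28    0.0466] [ 0.6788 -0.2772  0.0479]
0.045 [ 55 103  23  18 246] [ 0.4713 -0.3332  0.0715] [ 0.4959 -0.0027  1.5414]
0.045 [ 11 105  24  18 242] [ 0.4665 -0.217   0.0598] [ 0.4919 -0.1798  0.0764]
0.06 [45 36  6 11 60] [ 0.6801 -0.2937  0.0679] [ 0.6963 -0.2862  0.0778]
0.06 [27 38  6 10 58] [ 0.6774 -0.2397  0.0694] [ 0.6914 -0.2323  0.0764]
0.06 [ 56 103   6  17  85] [ 0.4713 -0.3129  0.0861] [ 0.4958 -0.0027  1.5414]
0.06 [ 29 105   6  17  87] [ 0.4679 -0.2369  0.0691] [ 0.4919 -0.2301  0.0764]
glue 322 rect mm ((744.1014404296875, -17.190940856933594), (56.07765197753906, 55.022796630859375), 33.567970275878906) z pct [0.0232 0.058  0.0642 0.0689]
(560, 620, 3)
```

View pics/crop1.png

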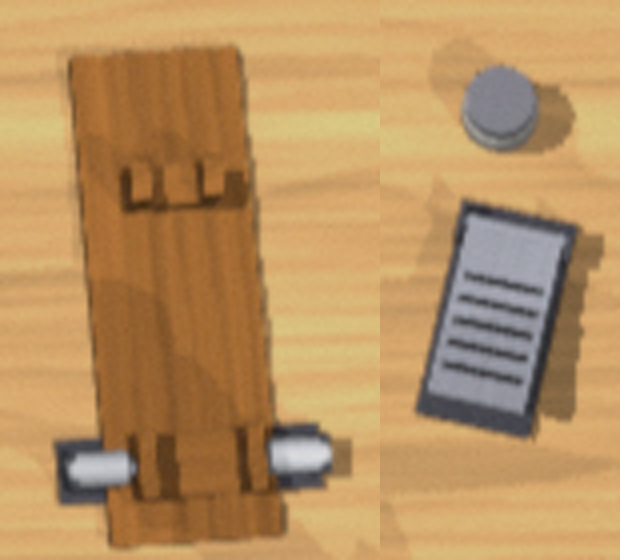

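The cradle crop shows the wide saddle with its cylinders at the near end. The treadle's ribs and raised free end face the robot, and the fitted plane slope of 0.23 rad confirms this.

Measured poses:
- **Leg:** balance point (0.556, 0.236), yaw -11°, length 334 mm as given.
- **Tread:** (0.546, -0.002), plane height 66 mm as given.
- **Cradle:** origin (0.539, -0.274), yaw 2.9°. The saddles agree.

I plan to use tool yaw ≈166–183° throughout, which keeps joint 6 near zero.

```bash
cat > go.py <<'E'
import sys,numpy as np
from scipy.spatial.transform import Rotation as R
from rig import readout
s=readout.get_state(); x=[float(a) for a in sys.argv[1:5]]
R0=R.from_euler("xyz",s["tcp_rot"],degrees=True); R1=R.from_euler("xyz",[180,0,x[3]],degrees=True)
np.set_printoptions(precision=4,suppress=True)
print("t",s["time"],"tcp",s["tcp_pos"],s["tcp_rot"],"F",s["wrist_force"],"w",s["width"],s["gripper_force"],"J",s["joint_pos"])
print("turn/10deg",(R0.inv()*R1).as_rotvec(degrees=True)/10,"shift",R0.inv().apply(np.array(x[:3])-s["tcp_pos"]))
E
python3 go.py 0.29 -0.35 0.19 67.4
```

```text
t 0.1 tcp [ 0.1645 -0.5245  0.1913] [-179.9291   -0.0102   17.4051] F [-0.2561  0.0935  0.5457] w 0.08580394153781842 0.0 J [-81.3382  14.8478   1.1922  76.4161  -0.0007  81.2567]
turn/10deg [-0.0062 -0.004  -4.9995] shift [ 0.172  -0.129   0.0015]
```

Call:
carry_out --motion "0 0 -1 0.034 -0.026 0 0; 0 0 -2 0.068 -0.052 0 0; 0 0 -3 0.103 -0.077 0 0; 0 0 -4 0.137 -0.103 0 0; 0 0 -5 0.172 -0.129 0 0" --force 40

```text
time: 0.72
tcp_pos: [0.2905, -0.3489, 0.1917]
tcp_rot: [-180.0, -0.0, 67.7]
wrist_force: [1.0, -0.5, 0.7]
width: 0.0
gripper_force: 0.0
```

```bash
python3 go.py 0.418 -0.176 0.16 117.4
```

```text
t 0.725 tcp [ 0.2905 -0.3489  0.1917] [-179.98     -0.0145   67.7197] F [ 1.0452 -0.5073  0.6677] w 2.5822124666758024e-05 0.0 J [-60.8271   5.4528 -10.6155  73.9563  -0.0011  51.4532]
turn/10deg [-0.0012 -0.0022 -4.968 ] shift [0.2083 0.0524 0.0317]
```

Call:
carry_out --motion "0 0 -1 0.042 0.01 0.006 0; 0 0 -2 0.083 0.021 0.012 0; 0 0 -3 0.125 0.031 0.018 0; 0 0 -4 0.167 0.042 0.025 0; 0 0 -5 0.208 0.052 0.031 0"

```text
time: 1.35
tcp_pos: [0.4185, -0.1768, 0.1605]
tcp_rot: [-180.0, -0.0, 117.7]
wrist_force: [-0.5, -0.7, -0.4]
width: -0.0001
gripper_force: 0.0
```

```bash
python3 go.py 0.546 -0.002 0.12 166
```

```text
t 1.35 tcp [ 0.4185 -0.1768  0.1605] [-179.9893   -0.0208  117.7371] F [-0.4676 -0.7125 -0.3968] w -6.929321441565352e-05 0.0 J [-33.5094   6.2305 -14.3318  69.4611   0.0006  28.7534]
turn/10deg [-0.0001 -0.0024 -4.8263] shift [0.0954 0.1942 0.0405]
```

Call:
carry_out --motion "0 0 -0.97 0.019 0.039 0.008 0; 0 0 -1.94 0.038 0.078 0.016 0; 0 0 -2.9 0.057 0.117 0.024 0; 0 0 -3.86 0.076 0.156 0.032 0; 0 0 -4.83 0.095 0.194 0.04 0"

```text
time: 1.98
tcp_pos: [0.5471, -0.0032, 0.1203]
tcp_rot: [-180.0, -0.0, 166.0]
wrist_force: [1.1, -0.4, 0.8]
width: -0.0002
gripper_force: 0.0
```

Call:
carry_out --motion "0 0 0 0 0 0 0; 0 0 0 0 0 0 0"

```text
time: 2.22
tcp_pos: [0.5461, -0.0046, 0.1206]
tcp_rot: [-180.0, -0.1, 165.7]
wrist_force: [-0.9, -0.6, -0.3]
width: -0.0001
gripper_force: 0.0
```

```bash
python3 go.py 0.546 -0.002 0.067 166
```

```text
t 2.225 tcp [ 0.5461 -0.0046  0.1206] [-179.9821   -0.056   165.6597] F [-0.8514 -0.5568 -0.3205] w -0.000121596877439805 0.0 J [-9.2796 16.2145 -7.3787 66.4642 -0.0129  5.0607]
turn/10deg [-0.0018 -0.0056 -0.034 ] shift [0.0006 0.0025 0.0536]
```

Call:
carry_out --motion "0 0 0 0 0.0025 0.015 0; 0 0 0 0 0.0025 0.03 0; 0 0 0 0 0.0025 0.045 0; 0 0 0 0.001 0.0025 0.055 0; 0 0 0 0.001 0.0025 0.06 0"

```text
time: 2.85
tcp_pos: [0.5458, -0.002, 0.06]
tcp_rot: [-180.0, -0.1, 165.7]
wrist_force: [0.3, 1.6, 0.1]
width: 0.0003
gripper_force: 0.0
```

Call:
carry_out --motion "0 0 0 0.001 0 0.005 0; 0 0 0 0.002 0 0.01 0; 0 0 0 0.003 0 0.015 0; 0 0 0 0.003 0 0.018 0; 0 0 0 0.003 0 0.018 0"

```text
time: 3.48
tcp_pos: [0.5431, -0.0011, 0.0427]
tcp_rot: [-180.0, -0.0, 165.7]
wrist_force: [-0.1, 0.1, -0.5]
width: 0.0002
gripper_force: 0.0
```

No force at z = 0.043, where contact was expected, so I look before pushing on.

Run:
```python
from h import *
p,d=optics.capture("side");q,e=optics.capture("top")
np.savez("pics/s1.npz",p=p,d=d,q=q,e=e)
a=cv2.resize(p[200:300,250:370],(600,500),interpolation=cv2.INTER_CUBIC)
cv2.imwrite("pics/c2.png",a[:,:,::-1])
```

```text
(no output)
```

View pics/c2.png

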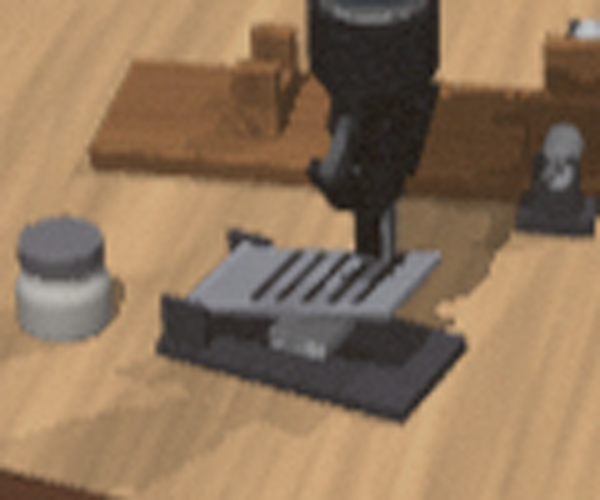

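The side view shows the treadle plate still up, with the fingertip seeming to end at or behind its far edge, near crop (375,260), full-frame (325,252). I check this against the projected TCP.

Run:
```python
from h import *
np.set_printoptions(precision=4,suppress=True)
def proj(n,X):
    m=optics.camera_model(n);c=np.atleast_2d(X)@m["R"].T+m["t"];c=c@m["K"].T;return c[:,:2]/c[:,2:]
print("tcp side",proj("side",[[.5431,-.0011,.0427],[.5431,-.0011,.0927],[.546,-.002,.066]]),"top",proj("top",[[.5431,-.0011,.0427],[.546,-.002,.066]]))
f=np.load("pics/s1.npz");W=cloud("side",f["d"])
for v in(240,246,250,254,258,262): print(v,[tuple(np.round(W[v,u]*1000).astype(int)) for u in(305,315,322,326,330,335)])
# treadle plate from the side image: grey pixels before the move
g=np.load("pics/side0.npz");W0=cloud("side",g["d"]);p=g["p"].astype(int)
m=(abs(p[...,0]-p[...,2])<25)&(p.mean(-1)>80)&(p.mean(-1)<190)
m[:240]=0;m[275:]=0;m[:,:280]=0;m[:,345:]=0
q=W0[m];q=q[(q[:,2]>.03)&(q[:,2]<.1)]
print(len(q),cv2.minAreaRect(q[:,:2].astype(np.float32)*1000),np.linalg.lstsq(np.c_[q[:,:2],np.ones(len(q))],q[:,2],rcond=None)[0])
```

```text
tcp side [[325.6305 261.9525]
 [325.4561 247.8447]
 [324.6705 255.1647]] top [[320.3927 257.9805]
 [320.6532 256.365 ]]
240 [(np.int64(654), np.int64(-181), np.int64(0)), (np.int64(619), np.int64(-179), np.int64(6)), (np.int64(542), np.int64(47), np.int64(148)), (np.int64(537), np.int64(16), np.int64(131)), (np.int64(571), np.int64(-190), np.int64(5)), (np.int64(555), np.int64(-194), np.int64(5))]
246 [(np.int64(644), np.int64(-141), np.int64(2)), (np.int64(614), np.int64(-155), np.int64(-2)), (np.int64(552), np.int64(7), np.int64(103)), (np.int64(539), np.int64(9), np.int64(106)), (np.int64(565), np.int64(-163), np.int64(-2)), (np.int64(548), np.int64(-163), np.int64(1))]
250 [(np.int64(619), np.int64(-48), np.int64(47)), (np.int64(583), np.int64(-33), np.int64(60)), (np.int64(550), np.int64(16), np.int64(95)), (np.int64(540), np.int64(7), np.int64(91)), (np.int64(534), np.int64(-21), np.int64(74)), (np.int64(520), np.int64(-27), np.int64(72))]
254 [(np.int64(609), np.int64(-9), np.int64(58)), (np.int64(578), np.int64(-11), np.int64(60)), (np.int64(555), np.int64(-5), np.int64(67)), (np.int64(542), np.int64(-2), np.int64(71)), (np.int64(531), np.int64(-6), np.int64(70)), (np.int64(515), np.int64(-5), np.int64(72))]
258 [(np.int64(604), np.int64(10), np.int64(56)), (np.int64(571), np.int64(17), np.int64(64)), (np.int64(549), np.int64(19), np.int64(68)), (np.int64(537), np.int64(22), np.int64(72)), (np.int64(524), np.int64(25), np.int64(76)), (np.int64(533), np.int64(-91), np.int64(1))]
262 [(np.int64(602), np.int64(21), np.int64(49)), (np.int64(567), np.int64(35), np.int64(62)), (np.int64(547), np.int64(31), np.int64(62)), (np.int64(533), np.int64(38), np.int64(69)), (np.int64(544), np.int64(-67), np.int64(1)), (np.int64(529), np.int64(-70), np.int64(0))]
485 ((589.0382690429688, -6.838024139404297), (89.4592056274414, 143.9602508544922), 75.11658477783203) [-0.2295  0.0482  0.1927]
```

```bash
python3 go.py 0.543 -0.001 0.040 166
python3 - <<'E'
from h import *
np.set_printoptions(precision=3,suppress=True)
f=np.load("pics/s1.npz");W=cloud("side",f["d"])
for v in range(200,256,4): 
    r=W[v,308:345]; i=(r[:,2]>.06)&(abs(r[:,1])<.09)
    if i.sum(): print(v,i.sum(),"cols",308+np.where(i)[0][[0,-1]],"med",np.median(r[i],0))
T=cloud("top",f["e"]);w=T[200:300,290:360];print("top max z of region",[ (int(z*1000),int((abs(w[...,2]-z)<.01).sum())) for z in(.02,.04,.06,.08,.1,.12,.14,.16,.2,.25)])
a=np.hstack([cv2.resize(f["q"][190:300,270:370],(500,550),interpolation=cv2.INTER_CUBIC)]);cv2.imwrite("pics/c3.png",a[:,:,::-1])
E
```

```text
t 3.575 tcp [ 0.5433 -0.0012  0.043 ] [179.9971   0.0121 165.708 ] F [-0.2698 -0.7586  0.231 ] w -0.0003203995008516175 0.0 J [ -8.9759  19.1251 -15.3123  55.5504   0.0017   5.316 ]
turn/10deg [ 0.0003  0.0012 -0.0292] shift [0.0004 0.0001 0.003 ]
200 27 cols [311 337] med [0.538 0.025 0.266]
204 27 cols [311 337] med [0.538 0.029 0.255]
208 26 cols [312 337] med [0.535 0.03  0.243]
212 26 cols [312 337] med [0.536 0.032 0.231]
216 24 cols [314 337] med [0.533 0.032 0.218]
220 20 cols [316 336] med [0.537 0.018 0.198]
224 21 cols [315 335] med [0.538 0.023 0.188]
228 19 cols [316 334] med [0.539 0.022 0.174]
232 22 cols [312 333] med [0.546 0.02  0.16 ]
236 18 cols [313 330] med [0.547 0.043 0.158]
240 13 cols [316 328] med [0.544 0.029 0.136]
244 8 cols [321 328] med [0.542 0.013 0.114]
248 9 cols [321 329] med [0.54  0.013 0.1  ]
252 22 cols [312 337] med [ 0.541 -0.018  0.067]
top max z of region [(20, 73), (40, 42), (60, 2), (80, 0), (100, 0), (120, 0), (140, 0), (160, 0), (200, 0), (250, 0)]
```

View pics/c3.png

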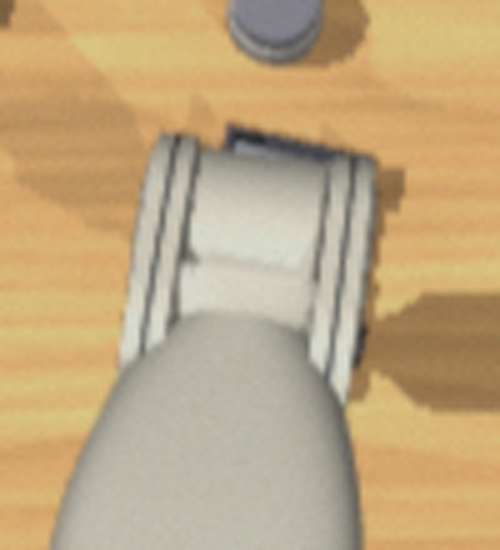

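The top view is blocked by the arm. In side depth the fingertip seems to hover about 15 mm above the plate, which fits zero force, so the reported z may not match the fingertip. I lower gently in small steps and watch the force.

Call:
carry_out --motion "0 0 0 0 0 0.002 0; 0 0 0 0 0 0.004 0; 0 0 0 0 0 0.005 0; 0 0 0 0 0 0.005 0"

```text
time: 4.08
tcp_pos: [0.5432, -0.0012, 0.0378]
tcp_rot: [-180.0, -0.0, 165.7]
wrist_force: [-0.3, -0.2, 0.6]
width: 0.0001
gripper_force: 0.0
```

```bash
python3 go.py 0.543 -0.001 0.040 166
python3 - <<'E'
from h import *
p,d=optics.capture("side");W=cloud("side",d)
np.savez("pics/s2.npz",p=p,d=d)
for v in range(246,266,2): print(v,[tuple(int(a) for a in np.round(W[v,u]*1000)) for u in(318,322,325,328,332)],p[v,325])
a=cv2.resize(p[225:285,285:357],(720,600),interpolation=cv2.INTER_CUBIC);cv2.imwrite("pics/c4.png",a[:,:,::-1])
E
```

```text
t 4.075 tcp [ 0.5432 -0.0012  0.0378] [-179.9995   -0.0097  165.702 ] F [-0.3364 -0.1517  0.5801] w 0.00012471549178829372 0.0 J [ -8.9782  19.39   -15.7689  54.8509   0.0004   5.3198]
turn/10deg [-0.0001 -0.001  -0.0298] shift [ 0.0002  0.0001 -0.0022]
246 [(603, -151, 1), (549, 18, 110), (541, 13, 108), (534, 3, 103), (557, -157, 3)] [40 34 27]
248 [(601, -143, -1), (550, 16, 102), (543, 7, 97), (534, 4, 97), (556, -154, -2)] [38 28 23]
250 [(575, -40, 58), (551, 9, 90), (542, 10, 92), (532, 12, 95), (529, -27, 71)] [42 38 34]
252 [(570, -16, 66), (553, 5, 80), (542, 12, 86), (538, -12, 72), (527, -18, 70)] [43 35 31]
254 [(569, -11, 62), (556, -9, 65), (547, -9, 66), (537, -6, 69), (522, 5, 77)] [75 71 71]
256 [(566, 2, 63), (553, 3, 65), (543, 6, 69), (533, 9, 71), (523, 2, 69)] [63 59 61]
258 [(563, 14, 64), (549, 21, 70), (539, 26, 75), (530, 23, 74), (544, -97, -4)] [141 140 147]
260 [(559, 29, 67), (547, 28, 67), (537, 34, 73), (528, 32, 72), (539, -74, 4)] [141 139 148]
262 [(559, 32, 61), (547, 31, 62), (535, 42, 71), (528, 32, 66), (537, -65, 2)] [124 125 128]
264 [(569, -11, 25), (562, -34, 11), (553, -35, 12), (544, -37, 12), (532, -39, 12)] [67 62 64]
```

View pics/c4.png

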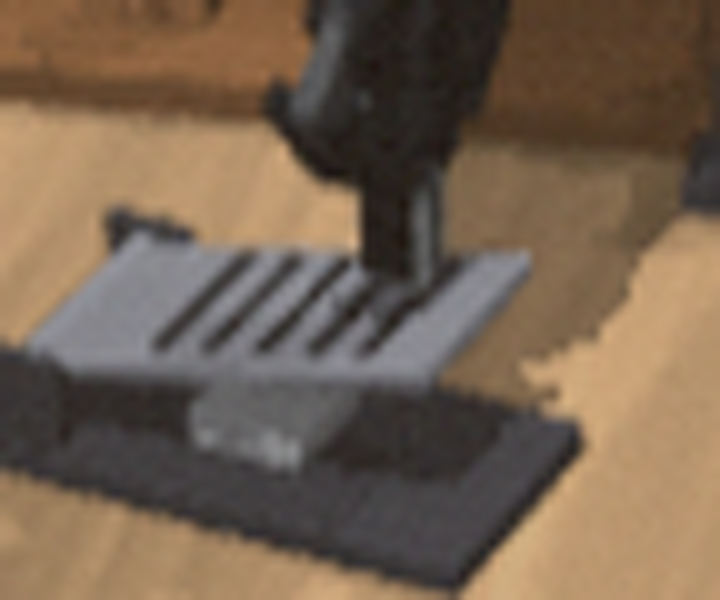

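The fingertip ends at full-frame row 253, clearly above the still-raised plate. The true tip is therefore higher than reported, so I keep lowering slowly until the force rises.

Call:
carry_out --motion "0 0 0 0 0 0.002 0; 0 0 0 0 0 0.004 0; 0 0 0 0 0 0.006 0; 0 0 0 0 0 0.008 0; 0 0 0 0 0 0.008 0"

```text
time: 4.75
tcp_pos: [0.5432, -0.0012, 0.0298]
tcp_rot: [180.0, -0.0, 165.7]
wrist_force: [0.2, 0.6, -0.2]
width: 0.0002
gripper_force: 0.0
```

Call:
carry_out --motion "0 0 0 0 0 0.002 0; 0 0 0 0 0 0.004 0; 0 0 0 0 0 0.006 0; 0 0 0 0 0 0.008 0; 0 0 0 0 0 0.008 0"

```text
time: 5.38
tcp_pos: [0.5431, -0.0011, 0.0218]
tcp_rot: [180.0, -0.0, 165.7]
wrist_force: [-2.1, 0.6, 5.3]
width: 0.0001
gripper_force: 2.0
```

Contact at a reported z of ≈0.029, so the reported z is about 37 mm below the real fingertip. I go on to the stop, watching for a force step.

Call:
carry_out --motion "0 0 0 0.001 0 0.003 0; 0 0 0 0.001 0 0.006 0; 0 0 0 0.002 0 0.009 0; 0 0 0 0.002 0 0.012 0; 0 0 0 0.002 0 0.012 0"

```text
time: 6.0
tcp_pos: [0.5413, -0.0007, 0.0099]
tcp_rot: [180.0, -0.0, 165.7]
wrist_force: [-1.6, 0.7, 7.5]
width: -0.0001
gripper_force: 3.2
```

```bash
python3 go.py 0.543 -0.001 0.0 166
python3 - <<'E'
from h import *
p,d=optics.capture("side");W=cloud("side",d)
np.savez("pics/s3.npz",p=p,d=d)
for v in range(248,268,2): print(v,[tuple(int(a) for a in np.round(W[v,u]*1000)) for u in(310,318,325,332)])
a=cv2.resize(p[225:285,285:357],(720,600),interpolation=cv2.INTER_CUBIC);cv2.imwrite("pics/c5.png",a[:,:,::-1])
E
```

```text
t 6.0 tcp [ 0.5413 -0.0007  0.0099] [179.9981  -0.0008 165.7036] F [-1.5908  0.7494  7.5148] w -5.9156787550224925e-05 3.18419873714447 J [ -8.9563  20.7454 -18.3752  50.88     0.002    5.3402]
turn/10deg [ 0.0002 -0.0001 -0.0296] shift [-0.0018  0.0001  0.0099]
248 [(626, -135, 1), (555, 42, 117), (542, 11, 99), (555, -148, 2)]
250 [(621, -119, 3), (556, 40, 109), (538, 27, 103), (551, -130, 5)]
252 [(602, -43, 45), (593, -109, 5), (537, 31, 99), (550, -124, 1)]
254 [(598, -27, 48), (575, -39, 44), (540, 18, 83), (547, -108, 4)]
256 [(596, -19, 46), (572, -24, 46), (540, 21, 78), (528, -25, 51)]
258 [(592, -4, 48), (570, -16, 44), (543, 8, 62), (526, -15, 51)]
260 [(589, 7, 49), (566, 3, 49), (540, 22, 64), (523, -1, 53)]
262 [(588, 14, 47), (563, 16, 51), (543, 9, 49), (521, 12, 54)]
264 [(584, 30, 50), (561, 25, 49), (540, 20, 49), (519, 18, 51)]
266 [(584, 31, 44), (558, 34, 49), (538, 32, 50), (528, -23, 16)]
```

View pics/c5.png

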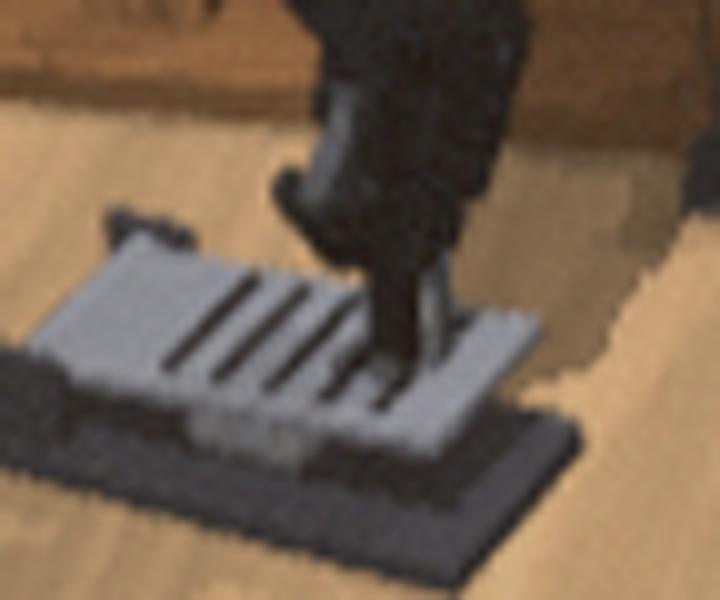

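The picture shows the treadle moving under the finger, with the plate now about 50 mm high at the tread. The offset is ~40 mm, and about 10 mm of travel is left.

Call:
carry_out --motion "0 0 0 0 0 0.003 0; 0 0 0 0 0 0.006 0; 0 0 0 0 0 0.008 0; 0 0 0 0.001 0 0.009 0; 0 0 0 0.001 0 0.009 0"

```text
time: 6.68
tcp_pos: [0.5406, -0.0005, 0.0012]
tcp_rot: [180.0, 0.0, 165.7]
wrist_force: [-2.9, 0.1, 8.4]
width: -0.0001
gripper_force: 4.1
```

Call:
carry_out --motion "0 0 0 0 0 0.001 0; 0 0 0 0 0 0.002 0; 0 0 0 0 0 0.002 0"

```text
time: 7.05
tcp_pos: [0.5407, -0.0005, 0.0003]
tcp_rot: [180.0, 0.1, 165.7]
wrist_force: [-6.1, 1.5, 19.2]
width: -0.0001
gripper_force: 9.6
```

Force jumps to 19 N, above the 9 N spring force: this is the stop. I verify by depth, then release.

Call:
carry_out --motion "0 0 0 0 0 0.0005 0; 0 0 0 0 0 0.0005 0; 0 0 0 0 0 0.0005 0"

```text
time: 7.42
tcp_pos: [0.5407, -0.0005, 0.0001]
tcp_rot: [180.0, 0.1, 165.7]
wrist_force: [-7.9, 1.5, 23.6]
width: 0.0001
gripper_force: 11.6
```

```bash
cat > ped.py <<'E'
from h import *
p,d=optics.capture("side");W=cloud("side",d);q=W[248:275,290:340].reshape(-1,3)
hx=np.array([.9705,-.2411]);r=(q[:,:2]-[.586,-.012])
s=r@hx;n=r@[.2411,.9705]
i=(s>-.07)&(s<.04)&(abs(n)<.032)&(q[:,2]>.03)&(q[:,2]<.085)
c=np.polyfit(s[i],q[i,2],1);c=np.polyfit(s[i][abs(np.polyval(c,s[i])-q[i,2])<.006],q[i,2][abs(np.polyval(c,s[i])-q[i,2])<.006],1)
print("pedal slope",c,"z at tread",np.polyval(c,-.043))
E
python3 ped.py
```

```text
pedal slope [-0.05346406  0.04200641] z at tread 0.04430536032401123
```

Call:
carry_out --motion "0 0 0 -0.001 0 -0.008 0; 0 0 0 -0.002 0 -0.016 0; 0 0 0 -0.003 0 -0.026 0; 0 0 0 -0.003 0 -0.045 0; 0 0 0 -0.003 0 -0.075 0"

```text
time: 8.1
tcp_pos: [0.5429, -0.0012, 0.0732]
tcp_rot: [-180.0, -0.1, 165.7]
wrist_force: [-0.2, 0.1, -1.3]
width: -0.0003
gripper_force: 0.0
```

Call:
carry_out --motion "0 0 0 0 0 -0.03 0.085; 0 0 0 0 0 -0.07 0.085; 0 0 0 0 0 -0.12 0.085; 0 0 0 0 0 -0.12 0.085; 0 0 0 0 0 -0.12 0.085"

```text
time: 8.72
tcp_pos: [0.5432, -0.0012, 0.1928]
tcp_rot: [-180.0, -0.0, 165.7]
wrist_force: [0.7, 0.1, -0.1]
width: 0.0849
gripper_force: 0.0
```

```bash
python3 ped.py;python3 go.py 0.556 0.236 0.2 169
python3 - <<'E'
from h import *
p,d=optics.capture("side")
np.savez("pics/s6.npz",p=p,d=d);cv2.imwrite("pics/c6.png",cv2.resize(p[110:350,200:460],(650,600),interpolation=cv2.INTER_CUBIC)[:,:,::-1])
E
```

```text
pedal slope [-0.24258037  0.05826619] z at tread 0.06869714618059455
t 8.775 tcp [ 0.5428 -0.0012  0.1922] [-179.9887   -0.0875  165.7026] F [-0.5897 -0.3709 -0.7916] w 0.08466307952891997 0.0 J [-8.9798 14.1731  0.4027 76.3177 -0.0032  5.3176]
turn/10deg [-0.0009 -0.0088 -0.3297] shift [ 0.0458  0.2331 -0.0077]
```

View pics/c6.png

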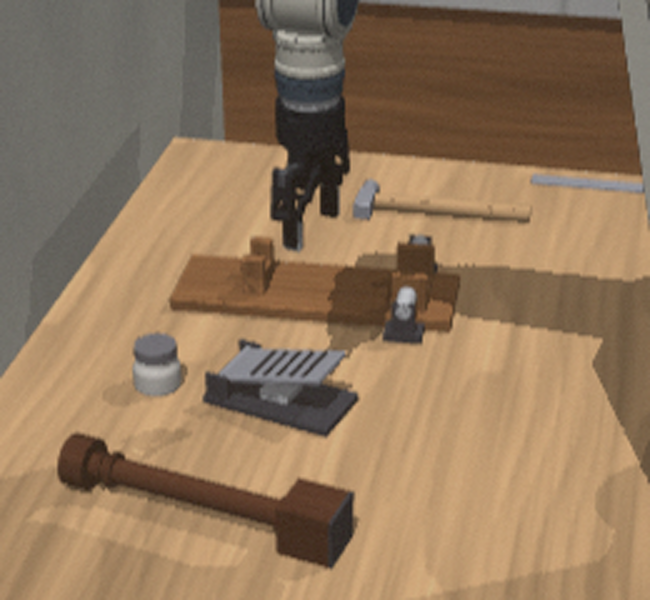

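The treadle is back up (slope 0.243, tread 67 mm). The picture shows both open fingertips: near at full-frame ≈(316.5,209) and far at ≈(332,195). I use these to check the tool offset, and the side view to check the leg's position.

Run:
```python
from h import *
np.set_printoptions(precision=4,suppress=True)
f=np.load("pics/s6.npz");W=cloud("side",f["d"])
for c in((291,244),(291,238),(330,208),(330,203)):
    u,v=200+c[0]/2.5,110+c[1]/2.5; print(c,W[int(round(v)),int(round(u))])
for z in(.19,.205,.22,.232,.245): a=onplane("side",[(316.6,209),(332,195)],z);print(z,a[0],a[1],"mid",a.mean(0),"sep",np.linalg.norm(a[0]-a[1]))
p=f["p"].astype(int)
w=W[270:345,215:350].reshape(-1,3);m=(w[:,2]>.012)&(w[:,2]<.09)&(w[:,1]>.1);w=w[m]
ax=np.array([.9815,-.1915]);B=np.array([.5556,.2357]);s=(w[:,:2]-B)@ax;n=(w[:,:2]-B)@[.1915,.9815]
print("s range",np.percentile(s,[.5,99.5]),"head top z",np.median(w[(s>-.09)&(s<-.05)&(abs(n)<.02),2]),"shaft n,z top");
for a in(0,.06,.12,.18):
    i=abs(s-a)<.015; j=i&(w[:,2]>np.percentile(w[i,2],80)); print(a,n[j].mean(),w[j,2].mean(),np.percentile(n[i],[2,98]))
```

```text
(291, 244) [0.5556 0.0548 0.2546]
(291, 238) [0.5559 0.053  0.263 ]
(330, 208) [ 0.5321 -0.0464  0.253 ]
(330, 203) [ 0.5307 -0.0401  0.2627]
0.19 [ 0.5815 -0.0567  0.19  ] [ 0.5558 -0.1552  0.19  ] mid [ 0.5686 -0.106   0.19  ] sep 0.10176928863574403
0.205 [ 0.5748 -0.0296  0.205 ] [ 0.5495 -0.1264  0.205 ] mid [ 0.5622 -0.078   0.205 ] sep 0.1000266071325886
0.22 [ 0.5681 -0.0024  0.22  ] [ 0.5433 -0.0975  0.22  ] mid [ 0.5557 -0.05    0.22  ] sep 0.0982839256294328
0.232 [0.5627 0.0193 0.232 ] [ 0.5383 -0.0744  0.232 ] mid [ 0.5505 -0.0276  0.232 ] sep 0.09688978042690818
0.245 [0.5569 0.0429 0.245 ] [ 0.5328 -0.0494  0.245 ] mid [ 0.5449 -0.0033  0.245 ] sep 0.09537945645750648
s range [-0.1036  0.2301] head top z 0.06157828339235011 shaft n,z top
0 0.005328427499172477 0.04708673792711448 [-0.0046  0.0219]
0.06 0.007668087558825547 0.04769965263759098 [-0.0035  0.02  ]
0.12 0.005922743533477756 0.04696686515866808 [-0.005   0.0187]
0.18 0.0061449781368232296 0.05038953502947263 [-0.0084  0.0241]
```

The open fingertips lie at true z ≈ 0.247 against a reported 0.192. With the 13 mm set-back this confirms a constant offset of about +40 mm, while laterally they agree within 3 mm. The leg's position is also confirmed from the side view (ends at -104 and 230 mm). I move above it.

Call:
carry_out --motion "0 0 -0.07 0.009 0.047 0.01 0.085; 0 0 -0.14 0.018 0.093 0.022 0.085; 0 0 -0.2 0.027 0.14 0.034 0.085; 0 0 -0.27 0.037 0.187 0.046 0.085; 0 0 -0.33 0.0455 0.2335 0.06 0.085"

```text
time: 9.45
tcp_pos: [0.5562, 0.2378, 0.1318]
tcp_rot: [-180.0, -0.1, 169.0]
wrist_force: [-0.1, -0.2, 0.4]
width: 0.0847
gripper_force: 0.0
```

Call:
carry_out --motion "0 0 0 0 0 0 0.085; 0 0 0 0 0 0 0.085"

```text
time: 9.7
tcp_pos: [0.5563, 0.2362, 0.1324]
tcp_rot: [-179.9, -0.1, 169.0]
wrist_force: [-0.2, 0.3, -0.6]
width: 0.0853
gripper_force: 0.0
```

```bash
python3 go.py 0.556 0.2365 -0.030 169
python3 - <<'E'
from h import *
p,d=optics.capture("side")
np.savez("pics/s7.npz",p=p,d=d);cv2.imwrite("pics/c7.png",cv2.resize(p[200:350,210:360],(600,600),interpolation=cv2.INTER_CUBIC)[:,:,::-1])
E
```

```text
t 9.7 tcp [0.5563 0.2362 0.1324] [-179.9388   -0.0899  169.0392] F [-0.1715  0.3263 -0.6415] w 0.08526795207038985 0.0 J [15.0618 21.4273  2.1884 70.8687 -0.0156 26.0225]
turn/10deg [-0.0061 -0.009   0.0039] shift [0.0001 0.0004 0.1624]
```

View pics/c7.png

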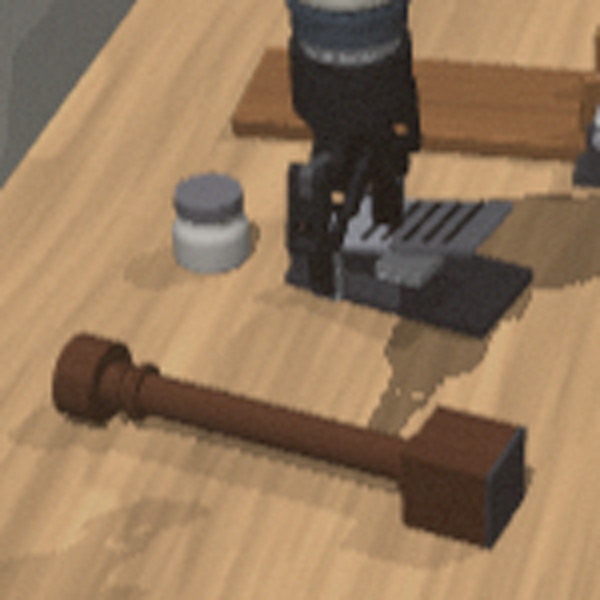

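The fingers hover in front of and above the shaft near the head (tip at crop (325,295)), straddling it, with no obstruction. I descend.

Call:
carry_out --motion "0 0 0 0 0 0.03 0.085; 0 0 0 0 0 0.06 0.085; 0 0 0 0 0 0.085 0.085; 0 0 0 0 0 0.105 0.085; 0 0 0 0 0 0.12 0.085"

```text
time: 10.38
tcp_pos: [0.5569, 0.2351, 0.0128]
tcp_rot: [-180.0, -0.0, 168.9]
wrist_force: [-0.0, 0.2, 0.4]
width: 0.0849
gripper_force: 0.0
```

Call:
carry_out --motion "0 0 0 0 0 0.01 0.085; 0 0 0 0 0 0.02 0.085; 0 0 0 0 0 0.03 0.085; 0 0 0 0 0 0.037 0.085; 0 0 0 0 0 0.041 0.085"

```text
time: 11.0
tcp_pos: [0.5567, 0.2364, -0.028]
tcp_rot: [-180.0, -0.0, 169.0]
wrist_force: [0.1, -1.1, 0.0]
width: 0.0852
gripper_force: 0.0
```

```bash
python3 go.py 0.556 0.2365 -0.030 169
python3 - <<'E'
from h import *
np.set_printoptions(precision=4,suppress=True)
p,d=optics.capture("side");W=cloud("side",d)
np.savez("pics/s8.npz",p=p,d=d);cv2.imwrite("pics/c8.png",cv2.resize(p[230:340,220:350],(709,600),interpolation=cv2.INTER_CUBIC)[:,:,::-1])
E
```

```text
t 11.0 tcp [ 0.5567  0.2364 -0.028 ] [-179.9935   -0.0107  169.0123] F [ 0.1164 -1.0991  0.0301] w 0.08517627432251422 0.0 J [ 15.0609  28.1753 -12.0878  49.7494  -0.0011  26.0485]
turn/10deg [-0.0006 -0.0011  0.0012] shift [ 0.0007 -0.      0.002 ]
```

View pics/c8.png

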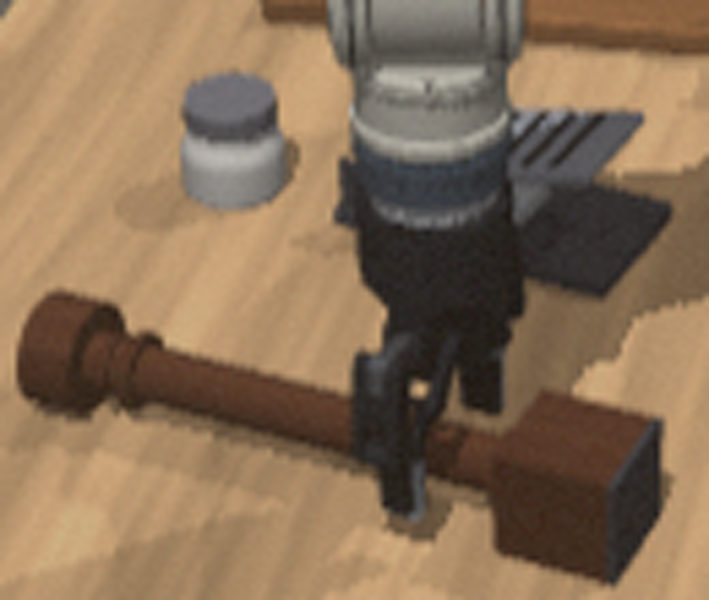

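The fingers straddle the shaft, with the near fingertip at crop (405,510), about one finger width beyond the head's shoulder bead. Height above the bench looks right. I close.

Call:
carry_out --motion "0 0 0 -0.0005 0 0.001 0.04; 0 0 0 -0.0005 0 0.001 0.02; 0 0 0 -0.0005 0 0.001 0.01; 0 0 0 -0.0005 0 0.001 0.01; 0 0 0 -0.0005 0 0.001 0.01" --force 80

```text
time: 11.68
tcp_pos: [0.5575, 0.2361, -0.028]
tcp_rot: [-180.0, 0.0, 169.0]
wrist_force: [-0.2, -1.6, 5.5]
width: 0.0277
gripper_force: 78.7
```

Call:
carry_out --motion "0 0 0 0 0 0 0.01; 0 0 0 0 0 -0.003 0.01; 0 0 0 0 0 -0.01 0.01; 0 0 0 0 0 -0.02 0.01; 0 0 0 0 0 -0.03 0.01"

```text
time: 12.3
tcp_pos: [0.5573, 0.2363, 0.0021]
tcp_rot: [180.0, 0.0, 169.0]
wrist_force: [0.7, -0.3, -5.9]
width: 0.0281
gripper_force: 79.2
```

Call:
carry_out --motion "0 0 0 0 0 -0.02 0.01; 0 0 0 0 0 -0.05 0.01; 0 0 0 0 0 -0.08 0.01; 0 0 0 0 0 -0.11 0.01; 0 0 0 0 0 -0.12 0.01"

```text
time: 12.92
tcp_pos: [0.5581, 0.2365, 0.1237]
tcp_rot: [179.9, 0.2, 169.0]
wrist_force: [-0.0, -0.5, -5.5]
width: 0.0279
gripper_force: 79.5
```

```bash
cat > legm.py <<'E'
# leg pose from side-view colour mask + depth
from h import *
from rig import readout
np.set_printoptions(precision=4,suppress=True)
def ends(n):
    p,d=optics.capture(n);W=cloud(n,d);h=cv2.cvtColor(p,cv2.COLOR_RGB2HSV)
    m=((h[...,0]<14)&(h[...,1]>110)&(h[...,2]<125)&(W[...,2]>.05)&(W[...,2]<.3)).astype(np.uint8)
    return p,W,m
s=readout.get_state();print(s["time"],s["tcp_pos"],s["tcp_rot"],s["wrist_force"],s["moment"],s["width"],s["gripper_force"])
yaw=np.radians(s["tcp_rot"][2]-180);ax=np.array([np.cos(yaw),np.sin(yaw)]);nn=np.array([-ax[1],ax[0]])
for n in("side","top"):
    p,W,m=ends(n);q=W[m>0];a=(q[:,:2]-s["tcp_pos"][:2])@ax;b=(q[:,:2]-s["tcp_pos"][:2])@nn
    i=(a>-.13)&(a<.26)&(abs(b)<.06);a,b,z=a[i],b[i],q[i,2];print(n,len(a))
    if len(a)<50: continue
    print(" a range",np.percentile(a,[1,99]))
    for lo,hi in((-.1,-.05),(.03,.07),(.07,.11),(.11,.15),(.15,.185),(.205,.225)):
        j=(a>lo)&(a<hi)
        if j.sum()>5:print("  ",lo,j.sum(),"b",np.percentile(b[j],[3,97]),"ztop,low",np.percentile(z[j],[90,97,3]))
    np.savez(f"pics/l_{n}_{s['time']:.1f}.npz",p=p)
E
python3 legm.py; python3 go.py 0.553 0.07 0.135 173.6
```

```text
12.925 [0.5581 0.2365 0.1237] [179.9112   0.177  169.0092] [-0.0135 -0.4544 -5.5321] [-0.0107 -0.0098 -0.0048] 0.027862393276682957 79.50252771377563
side 1608
 a range [-0.0991  0.2261]
   -0.1 574 b [-0.0192  0.0349] ztop,low [0.2141 0.2155 0.1565]
   0.03 129 b [-0.0001  0.0198] ztop,low [0.1974 0.2    0.1759]
   0.07 134 b [0.0019 0.0189] ztop,low [0.1987 0.2011 0.1769]
   0.11 125 b [0.0015 0.019 ] ztop,low [0.1977 0.1992 0.1795]
   0.15 139 b [-0.005   0.0224] ztop,low [0.2004 0.204  0.1754]
   0.205 128 b [-0.0015  0.0335] ztop,low [0.2134 0.2149 0.1724]
top 858
 a range [-0.0607  0.2256]
   -0.1 32 b [-0.0308 -0.0208] ztop,low [0.214  0.2155 0.1695]
   0.03 108 b [-0.0132  0.0092] ztop,low [0.1986 0.2006 0.1869]
   0.07 140 b [-0.0136  0.0109] ztop,low [0.1988 0.2002 0.1873]
   0.11 130 b [-0.0129  0.01  ] ztop,low [0.1987 0.201  0.1867]
   0.15 134 b [-0.0145  0.0127] ztop,low [0.2012 0.2036 0.1887]
   0.205 144 b [-0.0276  0.0221] ztop,low [0.2138 0.2158 0.1939]
t 13.025 tcp [0.5577 0.2364 0.1223] [179.9527   0.094  169.008 ] F [-0.0926 -0.2254 -5.7097] w 0.027706551625630165 79.50223445892334 J [15.0361 21.669   1.0616 69.2873  0.0013 26.028 ]
turn/10deg [ 0.0044  0.0096 -0.4592] shift [-0.0272 -0.1642 -0.0128]
```

The leg is held level: shaft top constant at 0.199 along its length, axis ≈0.183 at reported z 0.123, weight ≈5.6 N, near-zero moment. I carry it to the cradle in gentle steps.

Call:
carry_out --motion "0 0 -0.06 -0.004 -0.022 0 0.01; 0 0 -0.15 -0.009 -0.055 0 0.01; 0 0 -0.25 -0.015 -0.091 0 0.01; 0 0 -0.36 -0.021 -0.128 0 0.01; 0 0 -0.46 -0.027 -0.164 0 0.01"

```text
time: 13.65
tcp_pos: [0.5516, 0.0689, 0.1198]
tcp_rot: [-180.0, -0.1, 173.6]
wrist_force: [0.6, -0.8, -5.6]
width: 0.0277
gripper_force: 79.6
```

```bash
python3 go.py 0.546 -0.11 0.123 178.4
```

```text
t 13.65 tcp [0.5516 0.0689 0.1198] [-179.9873   -0.1349  173.6432] F [ 0.5792 -0.7761 -5.6144] w 0.027721580445101247 79.62623119354248 J [-1.5242 17.2088 -6.0524 66.8743 -0.0013  4.8326]
turn/10deg [-0.0007 -0.0135 -0.4757] shift [-0.0143 -0.1785 -0.0032]
```

Call:
carry_out --motion "0 0 -0.1 -0.003 -0.036 0 0.01; 0 0 -0.2 -0.006 -0.072 0 0.01; 0 0 -0.3 -0.009 -0.108 0 0.01; 0 0 -0.4 -0.012 -0.144 -0.001 0.01; 0 0 -0.48 -0.0145 -0.1785 -0.002 0.01"

```text
time: 14.28
tcp_pos: [0.5462, -0.1099, 0.1219]
tcp_rot: [180.0, -0.1, 178.4]
wrist_force: [0.7, 0.8, -5.1]
width: 0.0278
gripper_force: 79.6
```

```bash
python3 go.py 0.540 -0.274 0.105 182.93
```

```text
t 14.275 tcp [ 0.5462 -0.1099  0.1219] [179.9554  -0.1231 178.4255] F [ 0.7251  0.7956 -5.1217] w 0.027783764066911562 79.6329116821289 J [-20.0071  17.2599  -5.6691  67.2019   0.0034 -18.4326]
turn/10deg [ 0.0049 -0.0121 -0.4505] shift [ 0.0016 -0.1642  0.0167]
```

Call:
carry_out --motion "0 0 -0.1 0 -0.038 0.003 0.01; 0 0 -0.2 0 -0.075 0.007 0.01; 0 0 -0.3 0.001 -0.11 0.01 0.01; 0 0 -0.4 0.001 -0.142 0.014 0.01; 0 0 -0.45 0.0015 -0.164 0.017 0.01"

```text
time: 14.9
tcp_pos: [0.5401, -0.2739, 0.1044]
tcp_rot: [179.9, -0.1, -177.1]
wrist_force: [0.2, 0.0, -5.3]
width: 0.0276
gripper_force: 79.7
```

Call:
carry_out --motion "0 0 0 0 0 0 0.01; 0 0 0 0 0 0 0.01; 0 0 0 0 0 0 0.01"

```text
time: 15.28
tcp_pos: [0.5409, -0.2719, 0.1062]
tcp_rot: [180.0, -0.0, -177.0]
wrist_force: [-0.6, 0.3, -4.6]
width: 0.0274
gripper_force: 79.8
```

```bash
python3 legm.py; python3 go.py 0.540 -0.2742 0.091 182.93
```

```text
15.275 [ 0.5409 -0.2719  0.1062] [ 179.9744   -0.0206 -177.05  ] [-0.6384  0.2736 -4.5524] [ 0.0002  0.0194 -0.0385] 0.027432691345315473 79.7530996799469
side 1206
 a range [-0.0963  0.228 ]
   -0.1 404 b [-0.0364  0.0471] ztop,low [0.1962 0.1984 0.0578]
   0.03 99 b [-0.0002  0.0231] ztop,low [0.1788 0.1804 0.1556]
   0.07 97 b [0.0028 0.0228] ztop,low [0.1804 0.1818 0.1555]
   0.11 130 b [-0.0224  0.0361] ztop,low [0.1788 0.1812 0.0531]
   0.15 95 b [-0.0031  0.0281] ztop,low [0.1817 0.1851 0.1335]
   0.205 90 b [0.0022 0.0349] ztop,low [0.1941 0.1957 0.1507]
top 861
 a range [0.0306 0.2262]
   0.03 111 b [-0.0101  0.0142] ztop,low [0.1804 0.1831 0.1672]
   0.07 156 b [-0.0127  0.0143] ztop,low [0.1808 0.182  0.1663]
   0.11 152 b [-0.0127  0.0147] ztop,low [0.1805 0.1831 0.1191]
   0.15 147 b [-0.0146  0.0157] ztop,low [0.1834 0.186  0.1671]
   0.205 144 b [-0.0228  0.0282] ztop,low [0.1945 0.1969 0.1714]
t 15.375 tcp [ 0.5411 -0.272   0.1065] [-179.9992    0.0062 -177.038 ] F [-0.4551  0.4218 -5.9456] w 0.02837234054126513 79.75301384925842 J [-34.6259  22.2012  -0.4794  67.314    0.0031 -37.5879]
turn/10deg [-0.0001  0.0006  0.0032] shift [ 0.0012 -0.0021  0.0155]
```

Aligned and level. Final small lowering and lateral trim, then settle and check.

Call:
carry_out --motion "0 0 0 0.0005 -0.001 0.004 0.01; 0 0 0 0.001 -0.002 0.009 0.01; 0 0 0 0.001 -0.0025 0.013 0.01; 0 0 0 0.001 -0.0025 0.0155 0.01; 0 0 0 0.001 -0.0025 0.0155 0.01"

```text
time: 16.0
tcp_pos: [0.54, -0.2753, 0.0906]
tcp_rot: [180.0, -0.0, -177.1]
wrist_force: [-0.4, 0.4, -5.5]
width: 0.0281
gripper_force: 79.8
```

Call:
carry_out --motion "0 0 0 0 0 0 0.01; 0 0 0 0 0 0 0.01; 0 0 0 0 0 0 0.01; 0 0 0 0 0 0 0.01; 0 0 0 0 0 0 0.01"

```text
time: 16.62
tcp_pos: [0.5401, -0.2754, 0.0909]
tcp_rot: [-180.0, 0.0, -177.1]
wrist_force: [0.6, 0.1, -5.5]
width: 0.028
gripper_force: 79.8
```

```bash
python3 legm.py; python3 go.py 0.540 -0.2742 0.091 182.93
python3 - <<'E'
from h import *
p,d=optics.capture("side");q,_=optics.capture("top")
cv2.imwrite("pics/c9.png",np.hstack([cv2.resize(p[110:310,220:440],(440,400)),cv2.resize(q[160:310,350:470],(320,400))])[:,:,::-1])
E
```

```text
16.625 [ 0.5401 -0.2754  0.0909] [-179.9986    0.0031 -177.0938] [ 0.5596  0.1334 -5.4624] [ 0.0216 -0.0373  0.0091] 0.028032990259733263 79.76031303405762
side 1200
 a range [-0.0974  0.2269]
   -0.1 396 b [-0.0315  0.0503] ztop,low [0.1808 0.1824 0.0571]
   0.03 97 b [0.0004 0.022 ] ztop,low [0.1643 0.1656 0.1405]
   0.07 92 b [0.0003 0.0233] ztop,low [0.1639 0.1654 0.1415]
   0.11 133 b [-0.0195  0.0414] ztop,low [0.1641 0.1659 0.0543]
   0.15 91 b [-0.005   0.0308] ztop,low [0.1648 0.1682 0.0563]
   0.205 99 b [0.0023 0.0387] ztop,low [0.1783 0.1802 0.132 ]
top 850
 a range [0.0305 0.2262]
   0.03 110 b [-0.0096  0.0144] ztop,low [0.1657 0.1676 0.15  ]
   0.07 154 b [-0.0121  0.0148] ztop,low [0.1655 0.1666 0.1506]
   0.11 152 b [-0.0126  0.0151] ztop,low [0.1652 0.1667 0.1126]
   0.15 138 b [-0.0137  0.0164] ztop,low [0.1676 0.1704 0.1506]
   0.205 146 b [-0.0231  0.0289] ztop,low [0.1795 0.1821 0.156 ]
t 16.725 tcp [ 0.5401 -0.2753  0.0909] [-179.9989   -0.0002 -177.0951] F [-0.3065 -0.1872 -5.8075] w 0.0277353902267107 79.75965142250061 J [-34.9377  22.7671  -1.9494  65.2829  -0.001  -37.8426]
turn/10deg [-0.0001 -0.     -0.0025] shift [ 0.      0.0011 -0.0001]
```

View pics/c9.png

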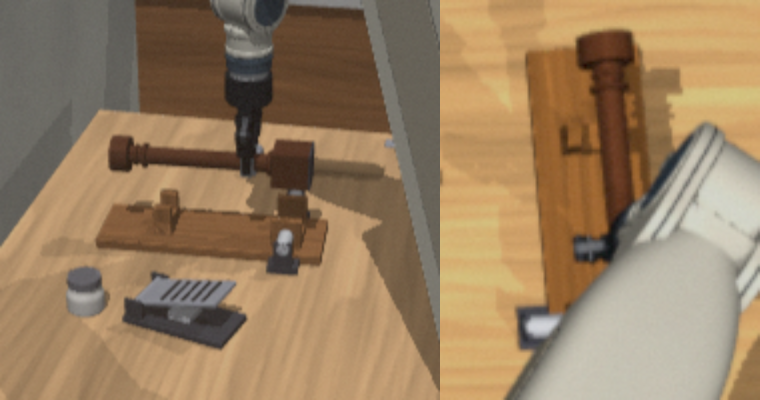

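The final view shows the leg level above the cradle, with its head over the wide saddle and the shaft over the narrow one. The axis is at z ≈ 0.150, which puts the underside 5 cm above the cheeks, and it is still. I hand in.

```bash
python3 -c "
from rig import env
print(env.finish_job())"
```

```text
the job is handed in; nothing more can be done
None
```

I pressed the treadle to its stop and it sprang back up; the leg was handed in held level and still, about 5 cm above the saddles, lined up with its head over the wide one, at about 17 s, with no verdict returned.

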